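# Load a rubber stopper on the hand-wheel compression stand by one turn

## Robot

A 6-joint arm with a two-finger parallel gripper is mounted at the origin on a cart in front of the work surface, level with it; the furniture and walls round the work are solid. World frame = base frame: x ahead of the robot, y to its left, z up, the work surface at z = 0. Lengths are in mm, angles in rad, forces in N, time in s.
With the tool pointing down it reaches from about 400 to 925 mm from the base axis. Payload 12.5 kg.
Tool frame: the origin (TCP) lies midway between the tips of the shut fingers; the grasp point (between the pads) lies env.grasp_offset behind it (env.grasp_offset is the distance from the TCP to the grasp point, in mm); x points along the fingers, y is the direction in which the jaws open and shut, and the axes are right-handed (so a half turn about x gives the same grasp; the last joint's range is limited). The gripper opens to 95 mm and grips with 3 to 60 N. Pads are 20 mm wide; open, the fingers measure 119 mm over their backs; the gripper's body (75 mm by 180 mm) begins 59 mm behind the grasp point.
Start: joints at [-1.257, 0.491, 1.559, -0, 1.092, -0.106], TCP at [254.76, -570.74, 214.661] pointing down, gripper open.
Joint ranges: [-3.1, 3.1], [-0.84, 2.19], [0.05, 2.79], [-1.13, 4.28], [0.06, 2.93], [-2.69, 2.69]. Speed limits (rad/s): [2.22, 2.22, 2.79, 3.14, 3.14, 3.14].

## Interface

Orientations are given as [roll, pitch, yaw] about the fixed x, y, z axes, in that order (R = Rz(yaw) Ry(pitch) Rx(roll)).
In Python, from cell import env gives the robot as it stands.
- The arm moves only by the tool apply_moves, never from a script. Its arguments are lists of equal length, an entry for each row: "offset": the shift along the world's x, y, z in units of 25 mm (1.0 is 25 mm), a list of three; "yaw": the turn about the world's z in units of 6 degrees (1.0 is 6 degrees); "jaw": the closure, from -1 (fully open) to 1 (shut), so that 0 is half open. A call has 1 to 20 rows; each row is the pose to reach, as a shift and turn from the pose measured when the call began; what a row does not reach only later rows make up. A row lasts 1/8 s, in which the tool goes at most 62.5 mm and 10.7 degrees, less where a joint would pass 70% of its speed; a pose out of reach is approached as far as the arm can. A call with a gripper value outside its range is refused whole. The fingers move at their own pace and stop on an object; the grip force is fixed at half the most. Time passes only in rows, so rows that repeat a pose let the fingers close. It gives the time, the measured TCP pose, the force and the opening at its end, in the units of the state.
- env.state(): the state, without advancing time (a new reading comes with each control period).
- env.read_camera(name): name is "scene" or "top" or "wrist"; returns a dict with "frame" (384x512x3 uint8, red, green, blue), "fx", "fy", "cx", "cy" (pixels), "xyz" and "rotation" of the camera in the world; the wrist camera has in their place "hand_eye" (4x4, takes a point from camera to tool coordinates, whose origin is the TCP and whose axes are the tool frame's). Camera axes: x right, y down, z forward; pixel columns grow to the right and rows downward; lengths in mm; the calibration is good to about 2 mm. A picture is of the moment at which its call begins: read the wrist's pose just before it. There is no depth.
- env.job_done(): hands the job in, once; it reports no verdict.
The state is a dict: "t": time; "joints": joint angles; "qvel": joint speeds; "tau": joint torques, N m; "eef_pos": TCP position; "tcp_rot": TCP orientation; "ft_force": force on the tool from outside, world axes, zero at the start; "moment": the same for the moment, N m; "opening": opening from 0.0 (shut) to 1.0 (fully open).
Only numpy, scipy, OpenCV 4.12 (cv2) and the standard library are available. Lean on these libraries where they do the work, as an engineer would, in place of code of your own. Each camera call takes 0.05 s, during which the arm holds its last target.

## Task

The rubber stopper is waiting for its compression test. Press the blue zero key on the grey indicator fully down while the stand is still unloaded, then push the stand's hand wheel clockwise (seen from above) by its red upright handle through exactly one full turn, so that the handle ends where it began and the presser foot sits on the stopper. Only push with the fingertips or the outside of the fingers: do not take the handle between the fingers, do not lift or shift anything else, leave the zero key alone once the wheel has been turned, and end clear of everything.

Things in the scene. Friction and masses are not known exactly. Their poses are not given: they have to be found in the camera images.
- zero_key_top (a point): centre of the top of the zero key: a round blue spring button, 24 mm across, on the flat front deck of the indicator (a low grey case, 105 mm deep, 140 mm wide, about 50 mm high, with a dark display window). It is pressed straight down, 5 mm of travel, about 4 N when fully down, and springs back.
- zero_key (a joint): travel of the zero key in m: 0 is up, 0.005 fully down; it counts as pressed beyond 0.0035.
- wheel_axis (a point): point on the vertical axis of the hand wheel, 235 mm above the bench, at half the height of the upright handle. The wheel (black three-spoke rim, 129 mm over the rim) lies level on top of the compression stand; the rim's top is 211 mm above the bench. The end of the screw stands up through the hub to 256 mm above the bench, 16 mm thick. The stand is a grey base 160 x 180 mm with two steel columns and a bridge below the wheel, fixed to the bench.
- wheel (a joint): angle of the hand wheel in rad, growing clockwise seen from above (the direction that lowers the presser foot); it starts between -1.3 and 1.3. One full turn is 6.283 more than at the start. The wheel has dry friction of 0.15 N m (about 2.6 N at the handle), stays where it is left and does not coast at moderate speed.
- crosshead (a joint): travel of the crosshead in m, downward positive, driven by the wheel through the screw: 8 mm a turn.
- foot: round steel presser foot, 48 mm across, on a spring plunger under the crosshead; origin at the centre of its underside. It begins 3 to 7 mm above the stopper; after one turn it rests on it with some 4 to 12 N.
- specimen: black rubber stopper, 33 mm across, 26 mm high, standing loose on the lower platen under the presser foot, within 5 mm of the wheel axis; origin at the centre of its underside. Not to be touched.
- vial_box: clear plastic box of small vials, 93 x 124 x 48 mm, loose; a bystander; origin at the centre of its underside.
- spare_stopper: smaller black rubber stopper, 27 mm across, 22 mm high, loose, behind and to the left of the stand; a bystander.
- small_beaker: small glass beaker, 56 mm across, 63 mm high, loose, behind the stand; a bystander.
- white_tape: roll of white tape, 80 mm across, 19 mm high, loose, lying flat; a bystander.
- red_handle: the red handle that stands upright on the rim over one spoke: a round grip 20 mm thick, 52 mm tall (213 to 265 mm above the bench), turning freely on its own pin, its centre line 58 mm from the wheel axis. It goes round with the wheel and does not rise or sink. Its origin is on its centre line at half its height.
There are look-alikes about, which are no part of the job. What is shaped like the part that bears zero_key_top but orange is not meant.

How it is judged (in metres and radians):
On the way, in this order (a step that is already met when the one before it is completed fails the run):
1. the zero key is pressed while the wheel still stands where it was (value of joint zero_key above 0.0035 m and distance of red_handle from where it was at the start of the episode below 0.02 m and contact force between foot and specimen below 0.3 N), for 0.1 s.
2. half-way round clockwise: the handle is on the far side of the axis (distance of red_handle from where it was at the start of the episode above 0.105 m and value of joint wheel between 1.5 and 5 rad), for 0.1 s.
At the end, for the whole second after the job is handed in: The wheel is at rest one full turn clockwise on, its handle within 18 mm of where it began; the foot bears on the upright stopper with over 2 N; the zero key is up; the stopper has shifted less than 8 mm, the vial box, spare stopper, beaker and tape less than 15 mm (distance of red_handle from where it was at the start of the episode below 0.018 m and value of joint wheel between 4.5 and 8 rad and velocity of joint wheel between -0.05 and 0.05 rad/s and contact force between foot and specimen above 2 N and value of joint zero_key below 0.001 m and angle between specimen's own z axis and vertical below 0.1 rad and distance of specimen from where it was at the start of the episode below 0.008 m and distance of each of vial_box, spare_stopper, small_beaker, white_tape from where it was at the start of the episode below 0.015 m); the robot touches nothing.
It fails at once if the zero key is pressed again after the wheel has been turned (value of joint zero_key above 0.002 m and value of joint wheel above 2.5 rad).
It fails at once if the wheel is turned well past one turn, or backwards beyond where it can have begun (value of joint wheel above 8.3 rad or value of joint wheel below -1.8 rad).
It fails at once if the handle is taken between the fingers instead of being pushed from outside (horizontal distance between the grasp point and red_handle below 0.012 m and height (world z) of the grasp point below 0.28 m).
It fails at once if the stopper under test is touched by the robot or shifted (contact force between the fingers and specimen above 0.5 N or distance of specimen from where it was at the start of the episode above 0.012 m).
It fails at once if a bystander is shoved or lifted (distance of any of vial_box, spare_stopper, small_beaker, white_tape from where it was at the start of the episode above 0.03 m).
It also fails if it takes over 64 s, if anything falls off the work surface, if the arm or the gripper's body presses on something with over 40 N, if the wrist force passes 120 N, or if a joint passes its speed limit or range.

## Working session

There is one attempt and no reset: what is moved stays moved. The work goes in short steps, Python scripts to look and compute and a tool call to move; the robot and the scene stay as the last step left them, time stands still between calls to the robot, and variables do not carry over. Pictures are saved under pics/ and viewed, and the job is handed in when it is done.

Besides the shell and the picture viewer there is one more tool, called after "Request:" as name(argument=value, ...), one argument or row to a line, values as JSON. apply_moves: Moves the arm, as the interface text tells. Its arguments: {"type":"object","properties":{"offset":{"type":"array"},"yaw":{"type":"array"},"jaw":{"type":"array"}},"required":["offset","yaw","jaw"]}

```bash
mkdir -p pics; ls; python3 - <<'E'
from cell import env
import cv2
print(env.state(), env.grasp_offset)
for n in ("scene","top","wrist"):
    c=env.read_camera(n); cv2.imwrite(f"pics/a_{n}.png",c["frame"][:,:,::-1])
    print(n,{k:v for k,v in c.items() if k!="frame"})
E
```

```text
pics
{'t': 0.0, 'joints': array([-1.25659565e+00,  4.91562995e-01,  1.55942256e+00,  1.58724306e-05,
        1.09174172e+00, -1.05588604e-01]), 'qvel': array([ 1.27895287e-03, -2.41463356e-05, -2.27772544e-04,  1.34133577e-03,
        7.70943146e-04,  9.76018476e-05]), 'tau': array([ 1.35506518e-03, -6.12646079e+01, -2.58183628e+01,  6.92707859e-02,
        4.80616477e-02, -8.45366981e-05]), 'eef_pos': array([ 254.68574174, -570.4895862 ,  214.06888676]), 'tcp_rot': array([-1.68879138,  1.56966162,  1.87258323]), 'ft_force': array([-0.06710346, -0.02215438, -0.37313466]), 'moment': array([-0.00589208, -0.03367641, -0.01117008]), 'opening': 1.000440064710043} 18.8
scene {'fx': 452.01644217159895, 'fy': 452.01644217159895, 'cx': 256.0219304413346, 'cy': 192.12633828289557, 'xyz': array([-759.70570809,  538.83619836, 1166.13647319]), 'rotation': array([-2.17363285, -0.00906594, -2.05800783])}
top {'fx': 437.43508432856135, 'fy': 437.43508432856135, 'cx': 255.4375565572637, 'cy': 193.71924751123316, 'xyz': array([ 255.79050738, -181.51930951, 1862.03060525]), 'rotation': array([-2.97599489e+00, -2.41484742e-03, -1.55491353e+00])}
wrist {'fx': 286.45907883688096, 'fy': 286.45907883688096, 'cx': 253.1204584122768, 'cy': 191.24084787060752, 'hand_eye': array([[-1.20823162e-03, -2.55756432e-01,  9.66740496e-01,
        -1.69468743e+02],
       [ 9.99997565e-01, -2.09450045e-03,  6.95684845e-04,
        -4.68560505e-01],
       [ 1.84691253e-03,  9.66738983e-01,  2.55758340e-01,
        -7.18229372e+01],
       [ 0.00000000e+00,  0.00000000e+00,  0.00000000e+00,
         1.00000000e+00]])}
```

View pics/a_scene.png

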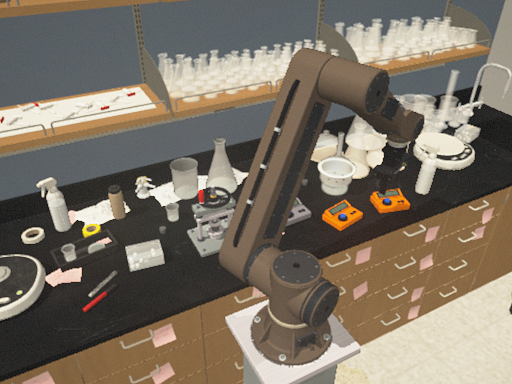

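View pics/a_top.png

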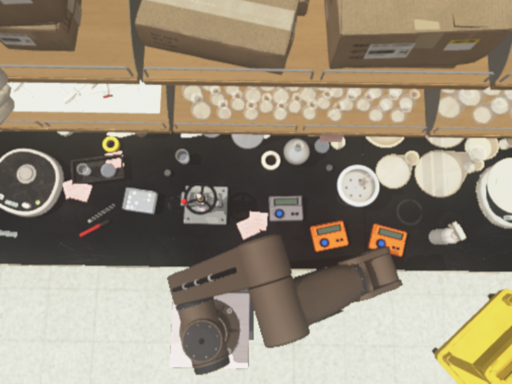

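View pics/a_wrist.png

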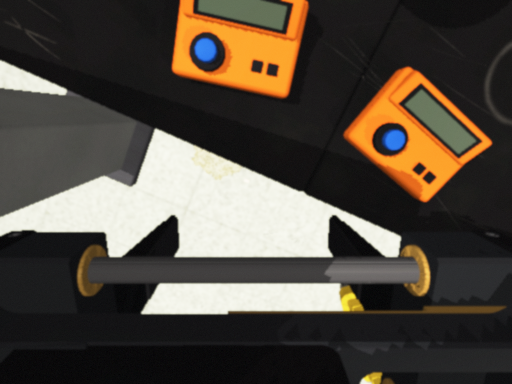

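The top view shows the grey indicator at about (285,208). The two orange look-alikes are at (328,236) and (388,240). The stand with its wheel is at (203,203), with the red handle near (184,203). I'll enlarge this area to confirm.

```bash
cat > h.py <<'E'
import numpy as np, cv2
from cell import env
from scipy.spatial.transform import Rotation as R
def cam(n):
    s=env.state(); c=env.read_camera(n)
    if n=="wrist":
        Rt=R.from_euler('xyz',s["tcp_rot"]).as_matrix(); H=np.array(c["hand_eye"])
        c["R"]=Rt@H[:3,:3]; c["p"]=Rt@H[:3,3]+s["eef_pos"]
    else:
        c["R"]=R.from_euler('xyz',c["rotation"]).as_matrix(); c["p"]=np.array(c["xyz"])
    return c
def ray(c,u,v):
    return c["R"]@np.array([(u-c["cx"])/c["fx"],(v-c["cy"])/c["fy"],1])
def at(c,u,v,z):
    d=ray(c,u,v); return c["p"]+d*(z-c["p"][2])/d[2]
def proj(c,P):
    q=c["R"].T@(np.array(P)-c["p"]); return np.array([c["cx"]+c["fx"]*q[0]/q[2],c["cy"]+c["fy"]*q[1]/q[2]])
def crop(c,x0,y0,x1,y1,k,name):
    cv2.imwrite("pics/"+name,cv2.resize(c["frame"][y0:y1,x0:x1,::-1],None,fx=k,fy=k,interpolation=cv2.INTER_CUBIC))
E
python3 - <<'E'
from h import *
c=cam("top"); crop(c,100,130,310,260,3.8,"b_top.png")
for n,(u,v,z) in dict(red=(184,203,265),hub=(205,199,211),key=(279,213,40)).items(): print(n,at(c,u,v,z).round(1))
c=cam("scene"); crop(c,150,130,330,260,4.4,"b_scene.png")
E
```

```text
red [483.7  81.7 265. ]
hub [508.2  11.1 211. ]
key [ 480.  -281.2   40. ]
```

View pics/b_top.png

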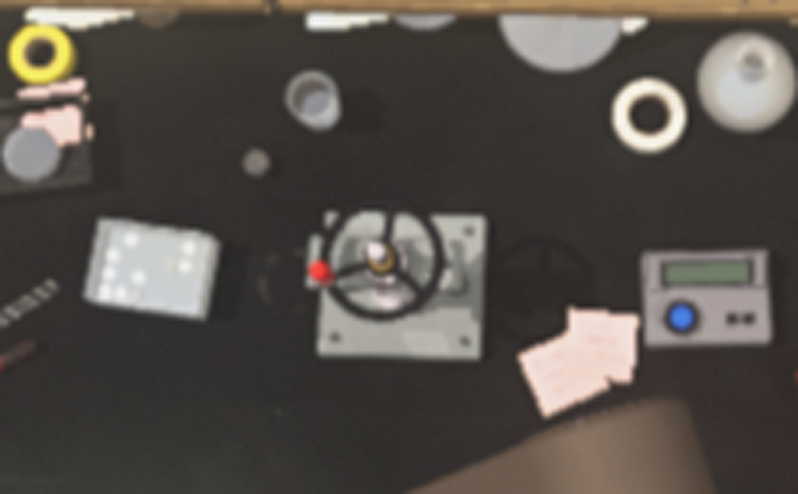

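View pics/b_scene.png

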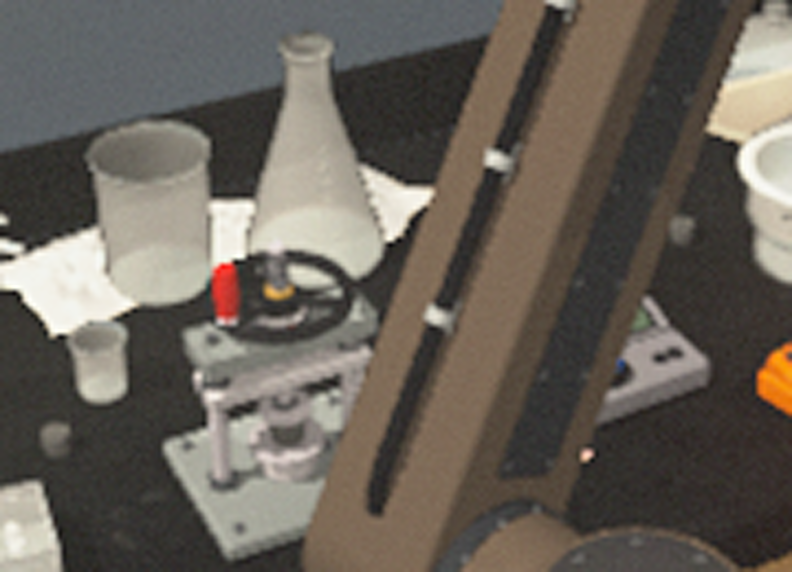

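```bash
python3 - <<'E'
from h import *
s=env.state(); Rt=R.from_euler('xyz',s["tcp_rot"]).as_matrix(); print(Rt.round(3))
c=cam("top")
k=lambda u,v:(100+u/3.8-.37,130+v/3.8-.37)
print("key",at(c,*k(681,318),45)); print("axis",at(c,*k(382,262),208)); print("screwtop",at(c,*k(380,257),256));print("handle",at(c,*k(320,271),262))
print("beaker",at(c,*k(313,98),30),"bigbeaker",at(c,*k(560,30),100),"spare",at(c,*k(257,162),20),"vial",at(c,*k(150,268),40))
E
```

```text
[[-0.     0.408 -0.913]
 [ 0.    -0.913 -0.408]
 [-1.    -0.    -0.   ]]
key [ 478.04689188 -280.23085891   45.        ]
axis [509.97166745  30.02210559 208.        ]
screwtop [507.50962725  26.01984663 256.        ]
handle [491.83647279  83.08053839 262.        ]
beaker [724.09797324 137.87322505  30.        ] bigbeaker [ 787.47723538 -142.10522982  100.        ] spare [651.09142861 199.74123973  20.        ] vial [524.8874673 308.1773067  40.       ]
```

Both cues agree. The grey case at crop (705,298), with its blue key at crop (681,318), is the one meant, and the orange ones are ruled out. The handle-to-axis distance comes out at about 58 mm, which matches. I'll move over the key with the jaws shut.

Request:
apply_moves(
  offset=[
    [2,2.4,0],
    [4,4.8,0],
    [6,7.2,0],
    [8,9.6,0],
    [8.8,11.6,-1],
    [8.8,11.6,-2],
    [8.8,11.6,-2.4],
    [8.8,11.6,-2.4],
    [8.8,11.6,-2.4],
  ],
  yaw=[-1,-2,-3,-4,-4,-4,-4,-4,-4],
  jaw=[1,1,1,1,1,1,1,1,1],
)

```text
t: 1.42
eef_pos: [474.6, -282.0, 155.2]
tcp_rot: [2.627, 1.57, -0.515]
ft_force: [-0.0, 0.5, -0.5]
opening: 0.109
```

```bash
python3 - <<'E'
from h import *
s=env.state(); print(s["t"],s["eef_pos"],s["ft_force"],s["opening"],s["joints"])
c=cam("wrist"); crop(c,0,0,512,384,1.5,"c_wrist.png"); print(proj(c,[478,-280,48]),proj(c,s["eef_pos"]))
c=cam("scene"); crop(c,150,110,330,260,4,"c_scene.png")
E
```

```text
1.425 [ 474.59702956 -281.9878065   155.2085828 ] [-0.0294159   0.47596794 -0.52310786] 0.1089648407346149 [-6.55852292e-01  4.57885560e-01  1.80679125e+00  2.03462401e-04
  8.75811313e-01  9.15279428e-01]
[251.33688945 186.65239609] [253.76569935 232.11180567]
```

View pics/c_wrist.png

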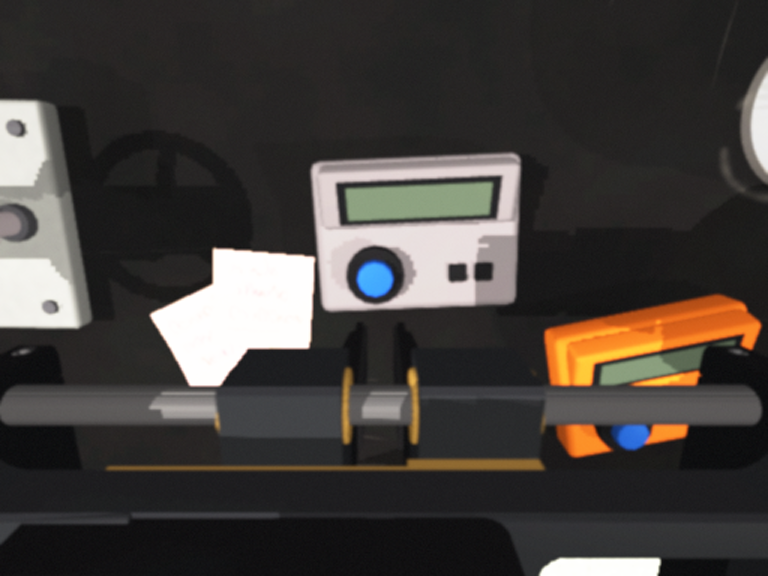

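View pics/c_scene.png

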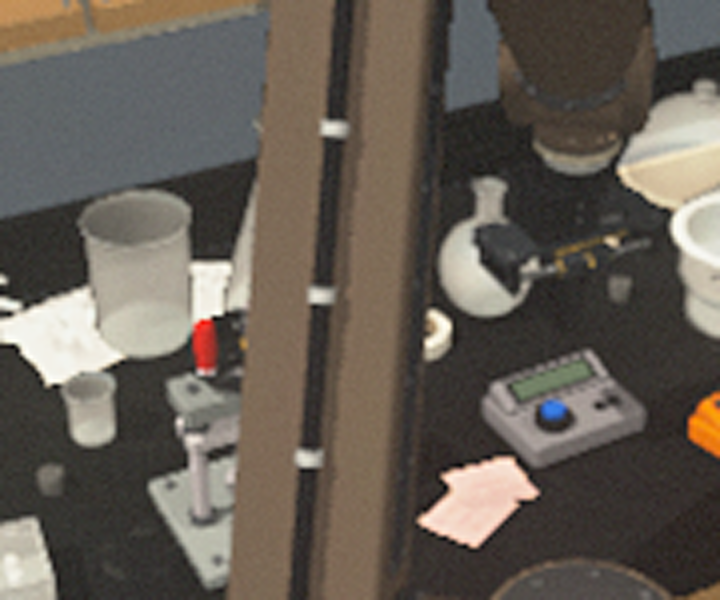

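```bash
python3 - <<'E'
from h import *
w=cam("wrist"); t=cam("top"); sc=cam("scene")
obs=[(w,249.8,185.6),(t,278.9,213.4),(sc,150+553/4-.37,110+409/4-.37)]
A=np.zeros((3,3));b=np.zeros(3)
for c,u,v in obs:
    d=ray(c,u,v);d/=np.linalg.norm(d);P=np.eye(3)-np.outer(d,d);A+=P;b+=P@c["p"]
X=np.linalg.solve(A,b);print(X,[proj(c,X)-[u,v] for c,u,v in obs])
for z in(35,40,45,50):print(z,[at(c,u,v,z).round(1)[:2] for c,u,v in obs])
print(env.state()["opening"],env.state()["eef_pos"])
E
```

```text
[ 479.02241811 -278.557243     51.72776508] [array([0.1182775 , 0.87751771]), array([-0.37039605, -0.5197713 ]), array([0.46423322, 0.14514827])]
35 [array([ 475.9, -278.3]), array([ 478.9, -281. ]), array([ 499.4, -289.6])]
40 [array([ 477.1, -278.3]), array([ 478.3, -280.8]), array([ 493.8, -286. ])]
45 [array([ 478.3, -278.4]), array([ 477.7, -280.5]), array([ 488.2, -282.3])]
50 [array([ 479.5, -278.4]), array([ 477.1, -280.2]), array([ 482.7, -278.6])]
0.0034440297252524023 [ 474.53902984 -281.34477272  154.92633082]
```

Request:
apply_moves(
  offset=[
    [0.18,0.1,-1.5],
    [0.18,0.1,-3],
    [0.18,0.1,-3.8],
    [0.18,0.1,-3.8],
    [0.18,0.1,-3.8],
  ],
  yaw=[0,0,0,0,0],
  jaw=[1,1,1,1,1],
)

```text
t: 2.3
eef_pos: [479.4, -279.3, 60.8]
tcp_rot: [2.623, 1.569, -0.519]
ft_force: [-0.9, 0.7, -0.0]
opening: 0.007
```

```bash
python3 - <<'E'
from h import *
s=env.state(); print(s["t"],s["eef_pos"],s["ft_force"],s["opening"])
c=cam("wrist"); crop(c,130,100,380,284,3,"d_wrist.png")
c=cam("scene"); crop(c,230,150,330,250,6,"d_scene.png")
E
```

```text
2.3 [ 479.35308417 -279.312982     60.83342047] [-0.87665255  0.71458214 -0.00933732] 0.007052701047805374
```

View pics/d_wrist.png

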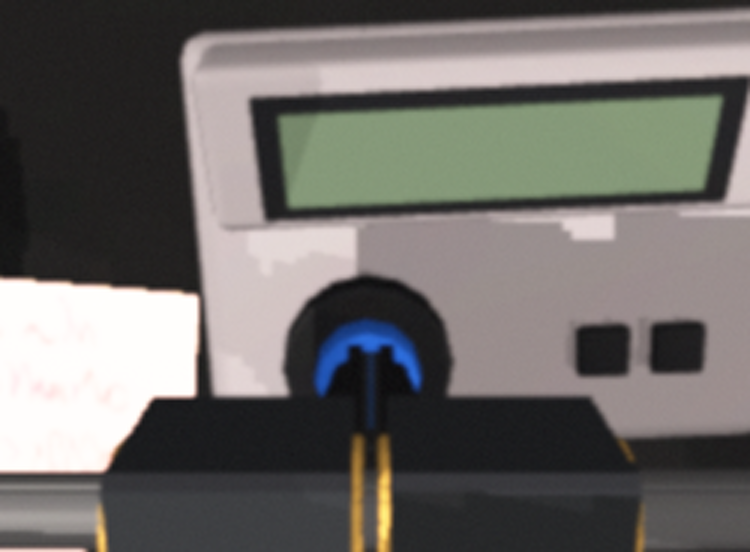

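View pics/d_scene.png

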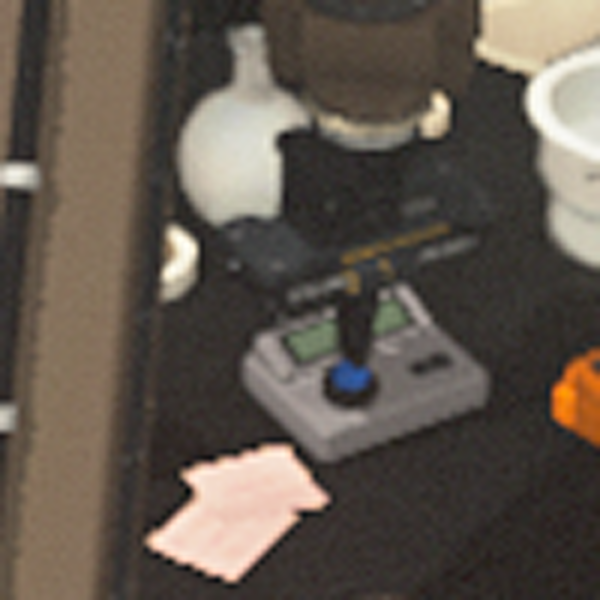

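The fingertips are centred over the blue key at wrist crop (370,360). I'll descend in small steps.

Request:
apply_moves(
  offset=[
    [0,0,-0.12],
    [0,0,-0.24],
    [0,0,-0.36],
    [0,0,-0.36],
    [0,0,-0.36],
  ],
  yaw=[0,0,0,0,0],
  jaw=[1,1,1,1,1],
)

```text
t: 3.02
eef_pos: [479.5, -279.3, 52.1]
tcp_rot: [2.578, 1.568, -0.564]
ft_force: [1.1, 0.7, 2.5]
opening: 0.005
```

Request:
apply_moves(
  offset=[
    [0,0,-0.08],
    [0,0,-0.08],
    [0,0,-0.08],
  ],
  yaw=[0,0,0],
  jaw=[1,1,1],
)

```text
t: 3.4
eef_pos: [479.5, -279.3, 50.2]
tcp_rot: [2.579, 1.568, -0.562]
ft_force: [-0.1, 1.3, 3.8]
opening: 0.005
```

Request:
apply_moves(
  offset=[
    [0,0,-0.08],
    [0,0,-0.08],
    [0,0,-0.08],
  ],
  yaw=[0,0,0],
  jaw=[1,1,1],
)

```text
t: 3.78
eef_pos: [479.6, -279.3, 49.1]
tcp_rot: [2.553, 1.567, -0.588]
ft_force: [-2.7, 2.2, 15.6]
opening: 0.004
```

The force rose to 15.6 N, so the key is on its stop. I'll hold briefly, then lift and look.

Request:
apply_moves(
  offset=[
    [0,0,0],
    [0,0,0],
    [0,0,0],
  ],
  yaw=[0,0,0],
  jaw=[1,1,1],
)

```text
t: 4.15
eef_pos: [479.6, -279.3, 49.2]
tcp_rot: [2.555, 1.567, -0.587]
ft_force: [-1.5, 1.2, 7.3]
opening: 0.005
```

```bash
python3 - <<'E'
from h import *
s=env.state(); print(s["t"],s["eef_pos"],s["ft_force"])
c=cam("wrist"); crop(c,130,100,380,284,3,"e_wrist.png")
E
```

```text
4.15 [ 479.55317654 -279.2923321    49.23123346] [-1.45470743  1.18711642  7.27503669]
```

View pics/e_wrist.png

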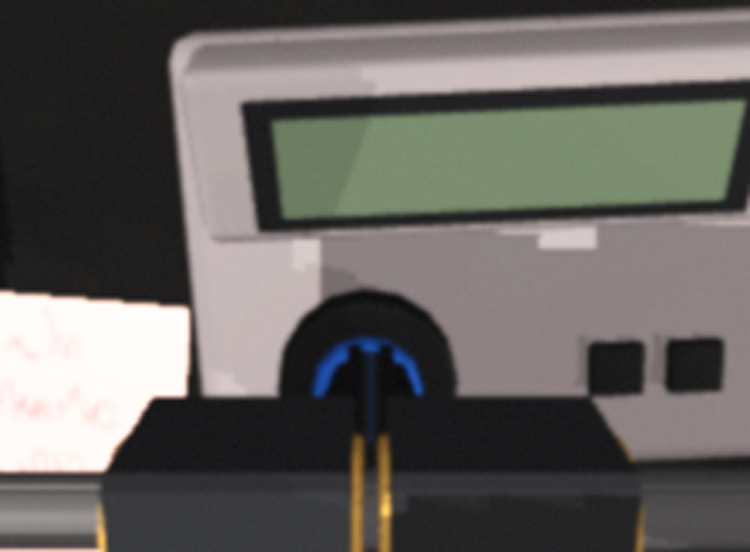

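The key is down, with 7.3 N at rest against the 4 N needed. Next I'll lift, then go above the wheel to measure it.

Request:
apply_moves(
  offset=[
    [0,0,1],
    [0,0,3],
    [0,0,5.4],
    [-0.2,1,7.8],
    [-0.4,3,10.2],
    [-0.4,5.4,11.4],
    [-0.4,7.8,11.4],
    [-0.4,10.2,11.4],
    [-0.4,12.2,11.4],
    [-0.4,12.2,11.4],
    [-0.4,12.2,11.4],
  ],
  yaw=[0,0,0,0,0,0,0,0,0,0,0],
  jaw=[1,1,1,1,1,1,1,1,1,1,1],
)

```text
t: 5.58
eef_pos: [469.5, 25.6, 333.9]
tcp_rot: [2.408, 1.568, -0.732]
ft_force: [0.9, -0.8, -0.3]
opening: 0.005
```

```bash
python3 - <<'E'
from h import *
s=env.state(); print(s["t"],s["eef_pos"],s["ft_force"],s["joints"])
print(R.from_euler('xyz',s["tcp_rot"]).as_matrix().round(3))
c=cam("wrist"); crop(c,0,0,512,384,1.5,"f_wrist.png"); 
c=cam("top"); crop(c,100,130,310,260,3.8,"f_top.png")
E
```

```text
5.575 [469.54352159  25.63155519 333.93228098] [ 0.924749   -0.82647182 -0.2599745 ] [-0.08497926  0.15185269  1.74094021 -0.00196944  1.24633167  1.48559163]
[[ 0.002  0.001 -1.   ]
 [-0.002 -1.    -0.001]
 [-1.     0.002 -0.002]]
```

View pics/f_wrist.png

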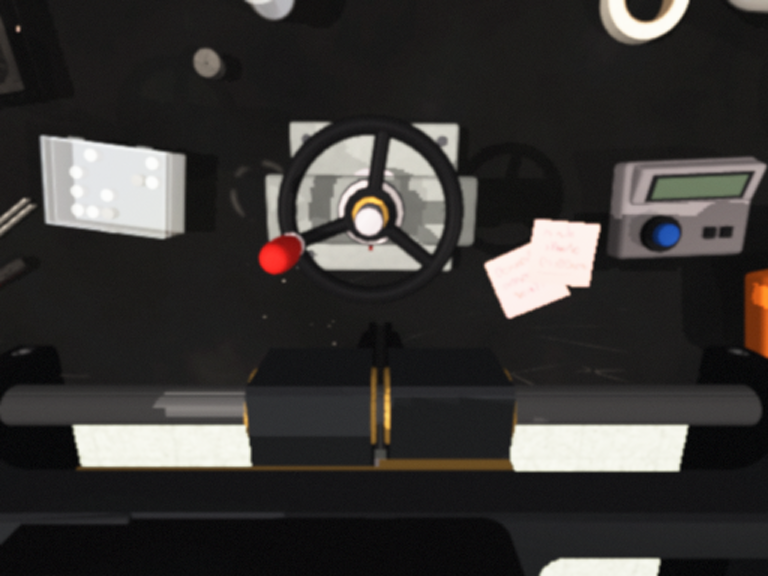

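View pics/f_top.png

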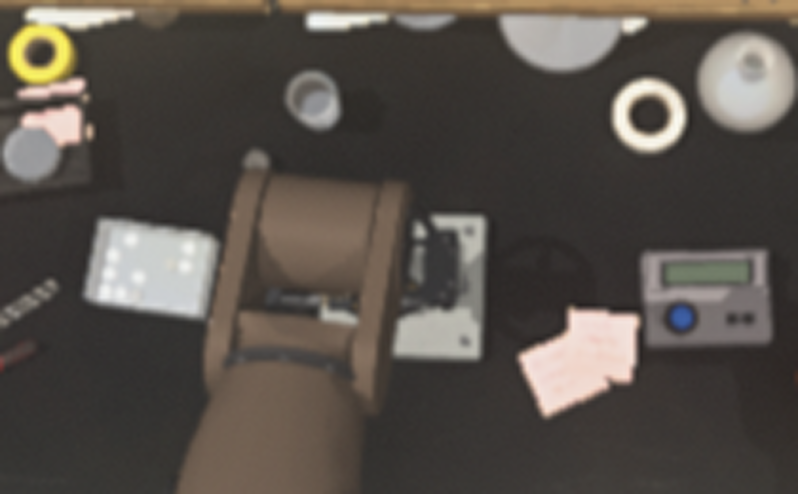

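The wrist view shows the rim centred at crop (370,208), the screw end at (369,219) and the handle top at (274,257). I'll turn these into world positions.

```bash
python3 - <<'E'
from h import *
c=cam("wrist"); k=lambda u,v:(u/1.5-.17,v/1.5-.17)
print("rim",at(c,*k(370.5,208),206),"L/R",at(c,*k(279,208),206)[1],at(c,*k(463,208),206)[1],"far/near",at(c,*k(370,115),206)[0],at(c,*k(370,301),206)[0])
print("screw",at(c,*k(369,219),256)); h=at(c,*k(274,257),265); print("handle top",h)
for z in (265,239,213):
    p=proj(c,[h[0],h[1],z]); print(z,(p+.17)*1.5)
A=np.array([508,27]);d=h[:2]-A;print(np.hypot(*d),np.degrees(np.arctan2(d[1],d[0])))
f=c["frame"].astype(int);m=(f[:,:,0]>140)&(f[:,:,1]<70)&(f[:,:,2]<70);m[:, 300:]=0;v,u=np.nonzero(m);print(u.min(),u.max(),v.min(),v.max())
E
```

```text
rim [518.91933702  30.87962738 206.        ] L/R 93.32221962295944 -32.331420392281345 far/near 578.343512006143 452.71307758851935
screw [516.40948087  30.85881595 256.        ]
handle top [496.25726363  84.36228333 265.        ]
265 [274. 257.]
239 [283.83994816 249.25361694]
213 [291.98631871 242.84048287]
58.55188644678118 101.56927872865924
171 199 159 182
```

```bash
python3 - <<'E'
from h import *
w=cam("wrist"); t=cam("top"); t["frame"]=cv2.imread("pics/a_top.png")[:,:,::-1].copy()
def ov(c,k,x0,y0,x1,y1,ax,name):
    im=cv2.resize(c["frame"][y0:y1,x0:x1,::-1],None,fx=k,fy=k,interpolation=cv2.INTER_CUBIC)
    for r,z,col in((64.5,205,(0,255,0)),(8,256,(255,255,0))):
        pts=[proj(c,[ax[0]+r*np.cos(a),ax[1]+r*np.sin(a),z]) for a in np.linspace(0,6.283,80)]
        pts=((np.array(pts)-[x0,y0]+.5)*k-.5).round().astype(int); cv2.polylines(im,[pts],True,col,1)
    return im
for n,ax in(("A",(516,31)),("B",(512,30))):
    a=ov(w,2.6,165,60,325,215,ax,n); b=ov(t,6,170,170,236,236,ax,n)
    h=max(a.shape[0],b.shape[0]); a=cv2.copyMakeBorder(a,0,h-a.shape[0],0,0,0);b=cv2.copyMakeBorder(b,0,h-b.shape[0],0,0,0)
    cv2.imwrite(f"pics/g_{n}.png",cv2.hconcat([a,b])[:600,:800])
E
```

```text
(no output)
```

View pics/g_A.png

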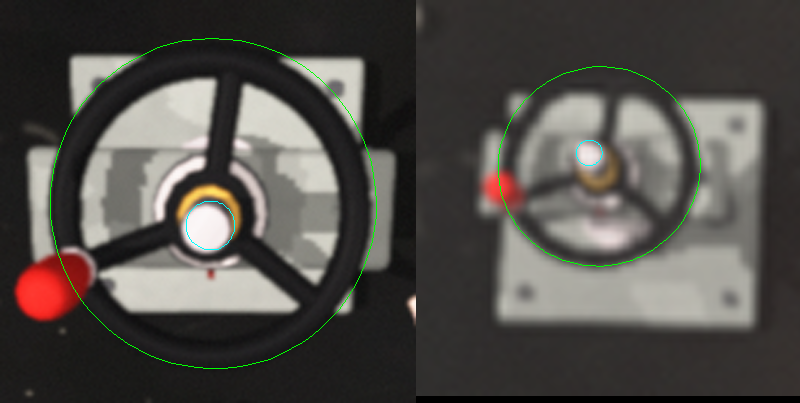

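View pics/g_B.png

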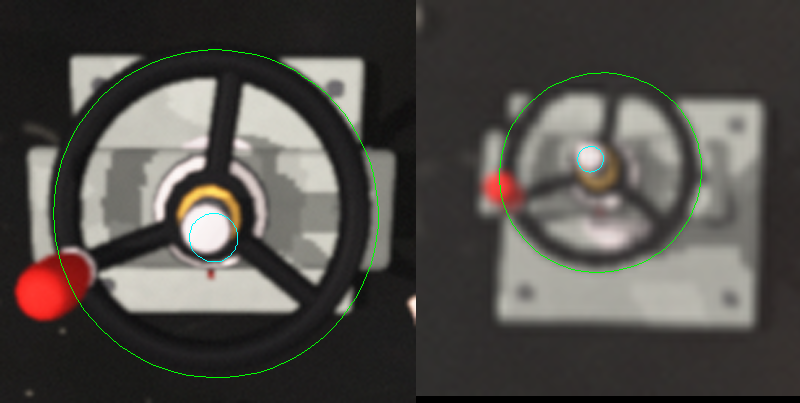

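Circle A, with its axis at (516,31), fits both cameras. The handle at (496,84.5) then has radius 57 against the given 58, at about 110°. I'll go behind the handle, on its trailing side at 145°, and then down to z≈230.

Request:
apply_moves(
  offset=[
    [-0.04,0.8,0],
    [-0.04,1.55,-0.5],
    [-0.04,1.55,-1.8],
    [-0.04,1.55,-3],
    [-0.04,1.55,-4.16],
    [-0.04,1.55,-4.16],
    [-0.04,1.55,-4.16],
  ],
  yaw=[0,0,0,0,0,0,0],
  jaw=[1,1,1,1,1,1,1],
)

```text
t: 6.7
eef_pos: [469.2, 62.9, 231.1]
tcp_rot: [2.652, 1.567, -0.492]
ft_force: [0.9, 0.4, 0.6]
opening: 0.006
```

```bash
python3 - <<'E'
from h import *
s=env.state(); print(s["t"],s["eef_pos"],s["ft_force"])
c=cam("wrist"); crop(c,0,0,512,384,1.5,"h_wrist.png")
c=cam("scene"); crop(c,150,110,330,260,4,"h_scene.png")
p=s["eef_pos"]
def P(a): return np.array([516+58*np.cos(np.radians(a)),31+58*np.sin(np.radians(a))])
print([ (a,list(((P(a)-p[:2])/25).round(2))) for a in range(141,-20,-8)])
E
```

```text
6.7 [469.2426181   62.89469994 231.05316948] [0.87543101 0.36537235 0.64775233]
[(141, [np.float64(0.07), np.float64(0.18)]), (133, [np.float64(0.29), np.float64(0.42)]), (125, [np.float64(0.54), np.float64(0.62)]), (117, [np.float64(0.82), np.float64(0.79)]), (109, [np.float64(1.11), np.float64(0.92)]), (101, [np.float64(1.43), np.float64(1.0)]), (93, [np.float64(1.75), np.float64(1.04)]), (85, [np.float64(2.07), np.float64(1.04)]), (77, [np.float64(2.39), np.float64(0.98)]), (69, [np.float64(2.7), np.float64(0.89)]), (61, [np.float64(3.0), np.float64(0.75)]), (53, [np.float64(3.27), np.float64(0.58)]), (45, [np.float64(3.51), np.float64(0.36)]), (37, [np.float64(3.72), np.float64(0.12)]), (29, [np.float64(3.9), np.float64(-0.15)]), (21, [np.float64(4.04), np.float64(-0.44)]), (13, [np.float64(4.13), np.float64(-0.75)]), (5, [np.float64(4.18), np.float64(-1.07)]), (-3, [np.float64(4.19), np.float64(-1.4)]), (-11, [np.float64(4.15), np.float64(-1.72)]), (-19, [np.float64(4.06), np.float64(-2.03)])]
```

View pics/h_wrist.png

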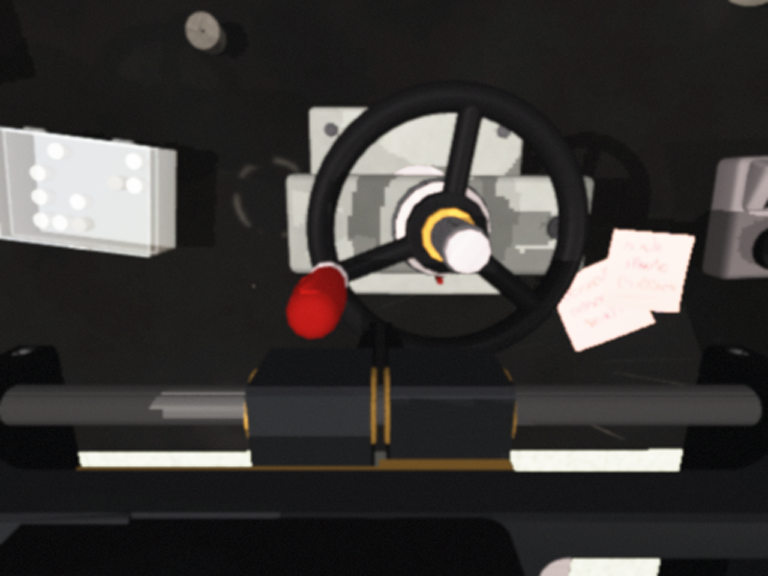

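View pics/h_scene.png

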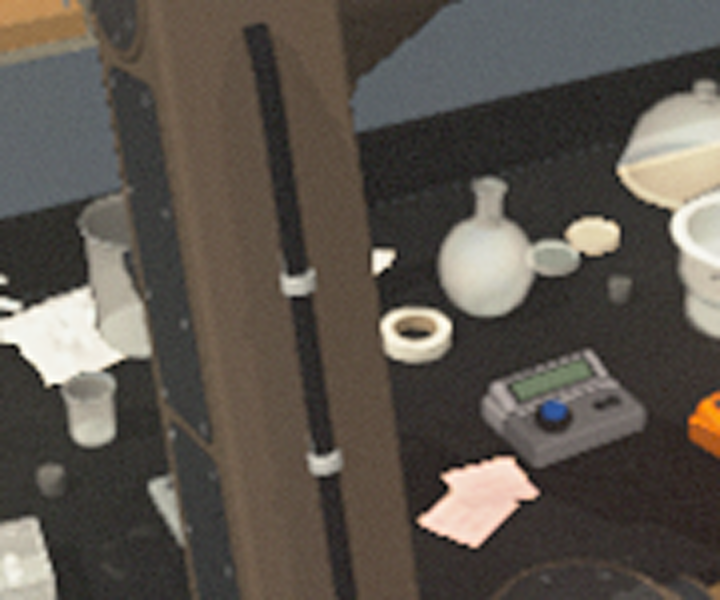

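The finger stands clear behind the handle, whose top is at crop (318,305). I'll start with the first arc and check it.

Request:
apply_moves(
  offset=[
    [0.07,0.18,0],
    [0.29,0.42,0],
    [0.54,0.62,0],
    [0.82,0.79,0],
    [1.11,0.92,0],
    [1.43,1.0,0],
    [1.75,1.04,0],
    [1.75,1.04,0],
  ],
  yaw=[0,0,0,0,0,0,0,0],
  jaw=[1,1,1,1,1,1,1,1],
)

```text
t: 7.8
eef_pos: [513.8, 89.1, 231.0]
tcp_rot: [2.795, 1.565, -0.349]
ft_force: [-0.3, 0.6, -0.7]
opening: 0.006
```

```bash
cat > w.py <<'E'
from h import *
import sys
s=env.state(); print(s["t"],s["eef_pos"].round(1),s["ft_force"].round(1))
p=s["eef_pos"]; print("finger angle",np.degrees(np.arctan2(p[1]-31,p[0]-516)).round(1))
c=cam("wrist"); crop(c,0,0,512,384,1.5,sys.argv[1]+".png")
def P(a): return np.array([516+58*np.cos(np.radians(a)),31+58*np.sin(np.radians(a))])
a0,n,st=float(sys.argv[2]),int(sys.argv[3]),float(sys.argv[4])
print([ (a0-st*i,((P(a0-st*i)-p[:2])/25).round(2).tolist()) for i in range(n)], "dz",(230-p[2])/25)
E
python3 w.py i1 85 20 8
```

```text
7.8 [513.8  89.1 231. ] [-0.3  0.6 -0.7]
finger angle 92.2
[(85.0, [0.29, -0.01]), (77.0, [0.61, -0.06]), (69.0, [0.92, -0.16]), (61.0, [1.21, -0.29]), (53.0, [1.48, -0.47]), (45.0, [1.73, -0.68]), (37.0, [1.94, -0.93]), (29.0, [2.12, -1.2]), (21.0, [2.25, -1.49]), (13.0, [2.35, -1.8]), (5.0, [2.4, -2.12]), (-3.0, [2.41, -2.44]), (-11.0, [2.37, -2.77]), (-19.0, [2.28, -3.08]), (-27.0, [2.16, -3.38]), (-35.0, [1.99, -3.65]), (-43.0, [1.79, -3.91]), (-51.0, [1.55, -4.13]), (-59.0, [1.28, -4.31]), (-67.0, [1.0, -4.46])] dz -0.04135654803112516
```

```bash
mv i1.png pics/ 2>/dev/null; ls pics | tail -3
```

```text
h_scene.png
h_wrist.png
i1.png
```

View pics/i1.png

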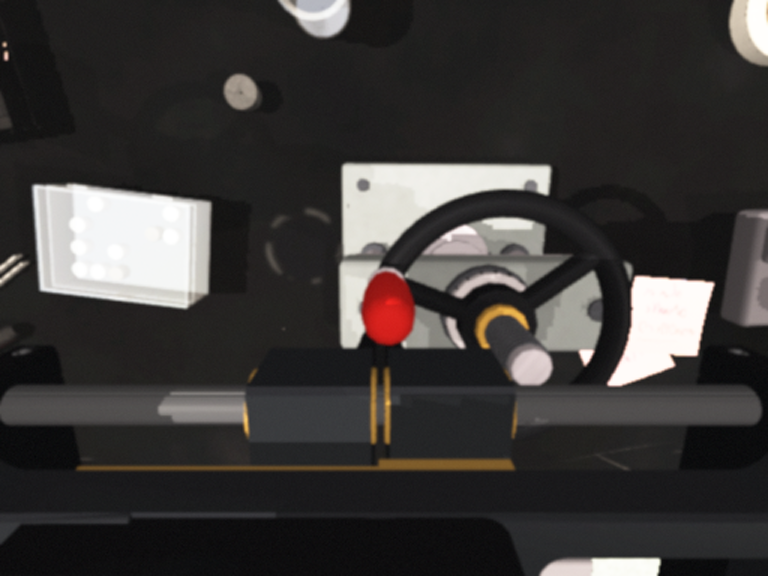

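The handle, at crop (388,305), now rides in front of the finger as intended. I'll continue round.

Request:
apply_moves(
  offset=[
    [0.29,-0.01,0],
    [0.61,-0.06,0],
    [0.92,-0.16,0],
    [1.21,-0.29,0],
    [1.48,-0.47,0],
    [1.73,-0.68,0],
    [1.94,-0.93,0],
    [2.12,-1.2,0],
    [2.25,-1.49,0],
    [2.35,-1.8,0],
    [2.4,-2.12,0],
    [2.41,-2.44,0],
    [2.37,-2.77,0],
    [2.28,-3.08,0],
    [2.16,-3.38,0],
    [1.99,-3.65,0],
    [1.79,-3.91,0],
    [1.55,-4.13,0],
    [1.28,-4.31,0],
    [1.0,-4.46,0],
  ],
  yaw=[0,0,0,0,0,0,0,0,0,0,0,0,0,0,0,0,0,0,0,0],
  jaw=[1,1,1,1,1,1,1,1,1,1,1,1,1,1,1,1,1,1,1,1],
)

```text
t: 10.35
eef_pos: [538.0, -22.8, 231.2]
tcp_rot: [2.764, 1.565, -0.38]
ft_force: [2.9, 0.4, 1.1]
opening: 0.004
```

```bash
python3 w.py pics/i2 -75 17 8; python3 - <<'E'
from h import *
c=cam("top"); crop(c,100,130,310,260,3.8,"i2_top.png")
E
ls pics/pics 2>/dev/null
```

```text
10.35 [538.  -22.8 231.2] [2.9 0.4 1.1]
finger angle -67.7
[(-75.0, [-0.28, -0.09]), (-83.0, [-0.6, -0.15]), (-91.0, [-0.92, -0.17]), (-99.0, [-1.24, -0.14]), (-107.0, [-1.56, -0.07]), (-115.0, [-1.86, 0.05]), (-123.0, [-2.14, 0.21]), (-131.0, [-2.4, 0.4]), (-139.0, [-2.63, 0.63]), (-147.0, [-2.83, 0.89]), (-155.0, [-2.98, 1.17]), (-163.0, [-3.1, 1.47]), (-171.0, [-3.17, 1.79]), (-179.0, [-3.2, 2.11]), (-187.0, [-3.18, 2.44]), (-195.0, [-3.12, 2.75]), (-203.0, [-3.02, 3.06])] dz -0.046317677666194185
```

```bash
python3 - <<'E'
from h import *
c=cam("wrist"); crop(c,0,0,512,384,1.5,"i2_wrist.png")
E
```

```text
(no output)
```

View pics/i2_wrist.png

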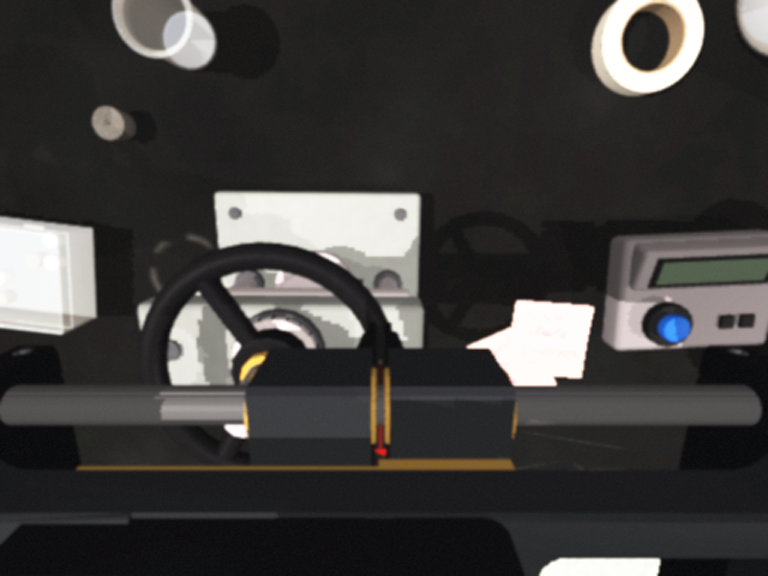

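View pics/i2_top.png

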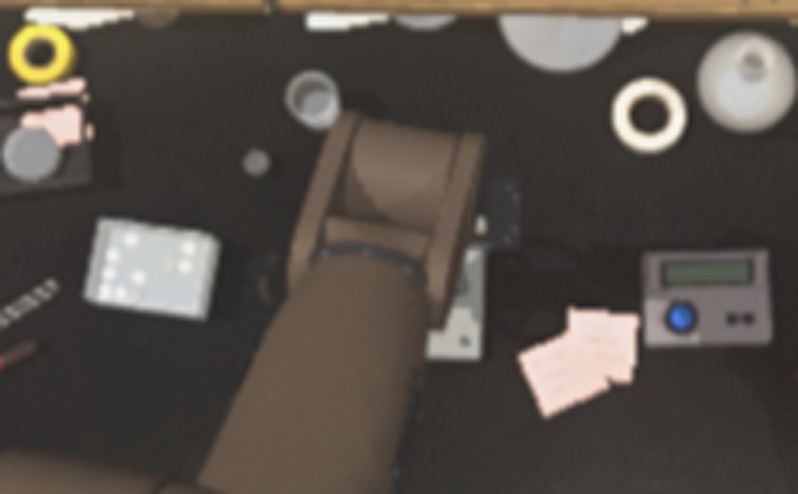

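The wheel has followed. The red handle shows behind the finger at crop (381,440), roughly 200° round. I'll do the next arc, stopping well short of the end.

Request:
apply_moves(
  offset=[
    [-0.28,-0.09,0],
    [-0.6,-0.15,0],
    [-0.92,-0.17,0],
    [-1.24,-0.14,0],
    [-1.56,-0.07,0],
    [-1.86,0.05,0],
    [-2.14,0.21,0],
    [-2.4,0.4,0],
    [-2.63,0.63,0],
    [-2.83,0.89,0],
    [-2.98,1.17,0],
    [-3.1,1.47,0],
    [-3.17,1.79,0],
    [-3.2,2.11,0],
    [-3.18,2.44,0],
    [-3.12,2.75,0],
    [-3.12,2.75,0],
  ],
  yaw=[0,0,0,0,0,0,0,0,0,0,0,0,0,0,0,0,0],
  jaw=[1,1,1,1,1,1,1,1,1,1,1,1,1,1,1,1,1],
)

```text
t: 12.62
eef_pos: [459.8, 46.9, 231.0]
tcp_rot: [2.822, 1.567, -0.322]
ft_force: [0.3, 0.4, 0.4]
opening: 0.0
```

```bash
python3 w.py i3 161 12 4;  mv i3.png pics/ 2>/dev/null;  python3 - <<'E'
from h import *
c=cam("wrist"); 
# predicted handle top pixel (crop) and base vs handle angle
for a in range(100,175,5):
    x,y=516+58*np.cos(np.radians(a)),31+58*np.sin(np.radians(a)); print(a,((proj(c,[x,y,265])+.17)*1.5).round(0),((proj(c,[x,y,213])+.17)*1.5).round(0))
E
```

```text
12.625 [459.8  46.9 231. ] [0.3 0.4 0.4]
finger angle 164.2
[(161.0, [0.05, 0.12]), (157.0, [0.11, 0.27]), (153.0, [0.18, 0.42]), (149.0, [0.26, 0.56]), (145.0, [0.35, 0.7]), (141.0, [0.44, 0.82]), (137.0, [0.55, 0.95]), (133.0, [0.66, 1.06]), (129.0, [0.79, 1.17]), (125.0, [0.92, 1.26]), (121.0, [1.05, 1.35]), (117.0, [1.19, 1.43])] dz -0.041282466804110525
100 [251. 256.] [285. 234.]
105 [256. 271.] [289. 246.]
110 [262. 286.] [293. 256.]
115 [269. 299.] [298. 267.]
120 [277. 312.] [303. 277.]
125 [286. 324.] [310. 286.]
130 [296. 336.] [317. 294.]
135 [306. 346.] [325. 302.]
140 [318. 355.] [333. 309.]
145 [330. 364.] [342. 316.]
150 [342. 371.] [352. 321.]
155 [356. 377.] [361. 326.]
160 [369. 382.] [372. 330.]
165 [383. 386.] [382. 333.]
170 [397. 389.] [393. 335.]
```

View pics/i3.png

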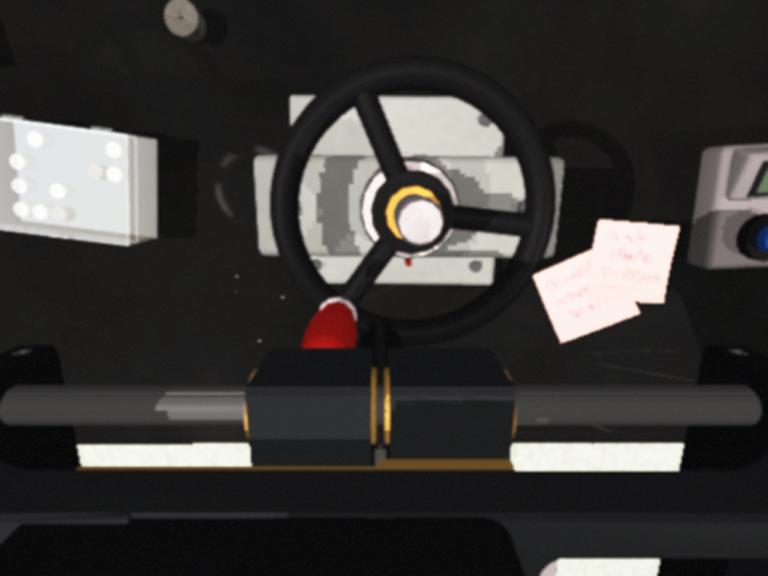

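The handle's base ring at crop (337,308) puts it at about 142°, so it leads the finger by 22°. It began at 110°, so the finger has to end at about 132°. I'll go there slowly.

Request:
apply_moves(
  offset=[
    [0.05,0.12,0],
    [0.11,0.27,0],
    [0.18,0.42,0],
    [0.26,0.56,0],
    [0.35,0.7,0],
    [0.44,0.82,0],
    [0.55,0.95,0],
    [0.62,1.02,0],
    [0.68,1.08,0],
    [0.68,1.08,0],
  ],
  yaw=[0,0,0,0,0,0,0,0,0,0],
  jaw=[1,1,1,1,1,1,1,1,1,1],
)

```text
t: 13.98
eef_pos: [476.8, 73.6, 231.0]
tcp_rot: [2.831, 1.567, -0.313]
ft_force: [-2.0, -0.6, -0.8]
opening: 0.004
```

```bash
python3 w.py i4 132 1 4; python3 - <<'E'
from h import *
c=cam("wrist")
for a in range(95,140,5):
    x,y=516+58*np.cos(np.radians(a)),31+58*np.sin(np.radians(a)); print(a,((proj(c,[x,y,265])+.17)*1.5).round(0),((proj(c,[x,y,213])+.17)*1.5).round(0))
E
```

```text
13.975 [476.8  73.6 231. ] [-2.  -0.6 -0.8]
finger angle 132.6
[(132.0, [0.02, 0.02])] dz -0.038622340546689886
95 [335. 292.] [346. 261.]
100 [337. 306.] [348. 272.]
105 [341. 321.] [351. 283.]
110 [346. 334.] [354. 293.]
115 [352. 347.] [359. 303.]
120 [359. 359.] [364. 312.]
125 [367. 371.] [370. 321.]
130 [376. 381.] [377. 329.]
135 [386. 391.] [384. 337.]
```

View pics/i4.png

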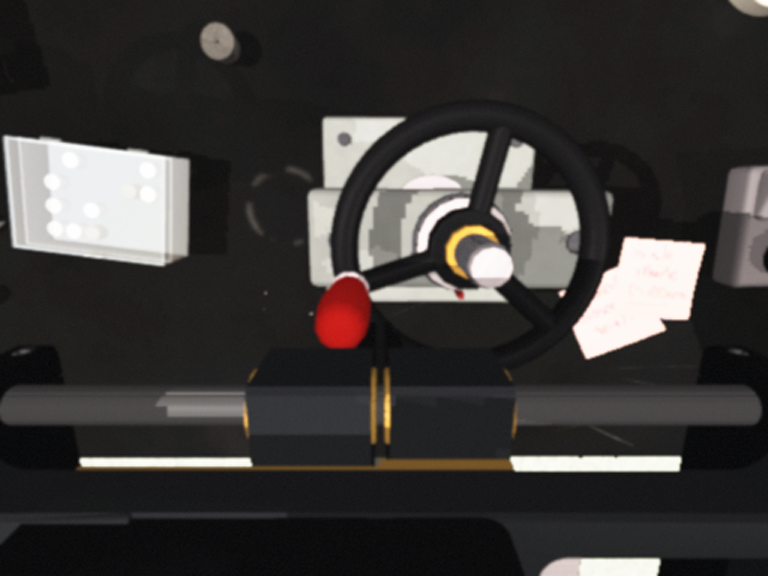

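The handle is now at about 110°, its starting place. I'll back off and return to the earlier viewing pose to compare.

Request:
apply_moves(
  offset=[
    [-0.3,-0.35,0],
    [-0.4,-0.5,0],
    [-0.4,-0.5,1.5],
    [-0.4,-0.5,3],
    [-0.29,-1.0,4.12],
    [-0.29,-1.92,4.12],
    [-0.29,-1.92,4.12],
    [-0.29,-1.92,4.12],
  ],
  yaw=[0,0,0,0,0,0,0,0],
  jaw=[1,1,1,1,1,1,1,1],
)

```text
t: 15.08
eef_pos: [469.4, 25.6, 333.9]
tcp_rot: [2.889, 1.567, -0.256]
ft_force: [0.9, -0.8, -0.6]
opening: 0.008
```

```bash
python3 w.py j1 132 1 4; python3 - <<'E'
from h import *
c=cam("wrist"); k=lambda u,v:(u/1.5-.17,v/1.5-.17)
f=c["frame"].astype(int);m=(f[:,:,0]>140)&(f[:,:,1]<70)&(f[:,:,2]<70);m[:, 300:]=0;v,u=np.nonzero(m);print(u.min(),u.max(),v.min(),v.max())
a=cv2.imread("pics/f_wrist.png");b=cv2.imread("pics/j1.png")
cv2.imwrite("pics/j1_cmp.png",cv2.hconcat([a[60:360,180:560],b[60:360,180:560]]))
E
```

```text
15.075 [469.4  25.6 333.9] [ 0.9 -0.8 -0.6]
finger angle -173.4
[(132.0, [0.31, 1.94])] dz -4.154231536935881
171 199 155 178
```

View pics/j1_cmp.png

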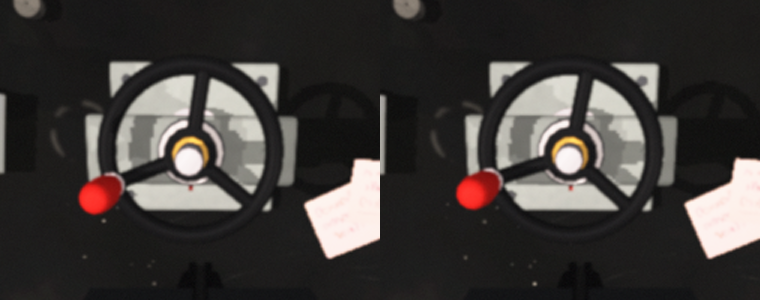

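The handle is about 4 px, roughly 3.5 mm, past where it began, well inside 18 mm. I'll move the arm aside and check the foot and the bystanders.

Request:
apply_moves(
  offset=[
    [0,-2,0.4],
    [-0.5,-4.4,0.4],
    [-1,-6.8,0.4],
    [-2,-9.2,0.4],
    [-3,-11.6,0.4],
    [-4.4,-14,0.4],
    [-6,-16.4,0.4],
    [-7,-18.6,0.4],
    [-8,-20.6,0.4],
    [-8,-20.6,0.4],
    [-8,-20.6,0.4],
    [-8,-20.6,0.4],
  ],
  yaw=[0,0,0,0,0,0,0,0,0,0,0,0],
  jaw=[1,1,1,1,1,1,1,1,1,1,1,1],
)

```text
t: 16.68
eef_pos: [270.3, -487.8, 343.9]
tcp_rot: [2.916, 1.567, -0.227]
ft_force: [-0.6, -0.1, -0.1]
opening: 0.002
```

```bash
python3 - <<'E'
from h import *
s=env.state(); print(s["t"],s["eef_pos"].round(1),s["ft_force"].round(1))
c=cam("top"); crop(c,100,130,310,260,3.8,"k_top.png")
o=cv2.imread("pics/a_top.png")[:,:,::-1]; d=np.abs(c["frame"].astype(int)-o).max(2); d=d[130:225,60:310]; v,u=np.nonzero(d>60); print(len(u), [(a+60,b+130) for a,b in zip(u,v)][:30])
cs=cam("scene"); crop(cs,180,170,260,260,6.5,"k_scene.png")
o=cv2.imread("pics/a_scene.png"); cv2.imwrite("pics/k_scene0.png",cv2.resize(o[170:260,180:260],None,fx=6.5,fy=6.5,interpolation=cv2.INTER_CUBIC))
a=cv2.imread("pics/k_scene0.png");b=cv2.imread("pics/k_scene.png");cv2.imwrite("pics/k_cmp.png",cv2.resize(cv2.hconcat([a,b]),(790,444)))
E
```

```text
16.675 [ 270.3 -487.8  343.9] [-0.6 -0.1 -0.1]
2 [(np.int64(197), np.int64(194)), (np.int64(184), np.int64(198))]
```

View pics/k_top.png

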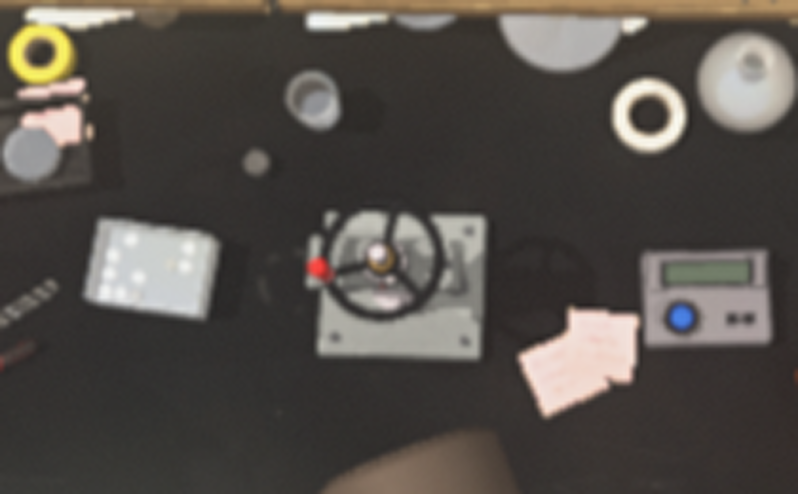

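View pics/k_cmp.png

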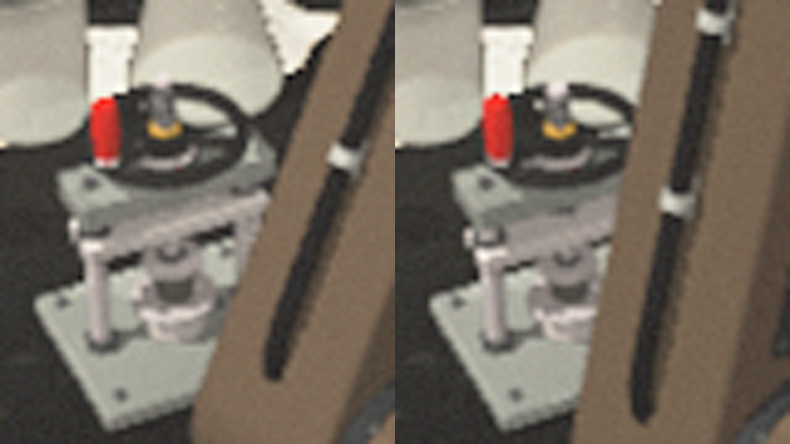

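The top view matches the start: bystanders unmoved, key up, handle back in place. The scene view shows the crosshead and foot lower, covering more of the stopper. The arm is clear, so I'm handing in.

```bash
python3 - <<'E'
from cell import env
print(env.job_done()); s=env.state(); print(s["t"],s["ft_force"].round(1))
E
```

```text
the job is handed in; nothing more can be done
None
the job is handed in; nothing more can be done
```

I pressed the grey indicator's blue zero key fully down before touching the wheel. The tool force read 15.6 N on the stop and settled at 7.3 N, against about 4 N for fully down. I then pushed the red handle clockwise through one full turn with the shut fingertips, backed off clear, and handed the job in at about 16.7 s.

**Last checks:**
- **Handle:** it ended about 3.5 mm past its starting place; 18 mm is allowed.
- **Bystanders and key:** in the top view, the bystanders have not visibly moved and the key is up.
- **Foot:** the scene view shows the crosshead and foot lowered. I could not measure the force on the stopper; I am relying on the full turn having been made. The arm partly hid the foot.
- **Clearance:** the wrist force is near zero and the arm is clear of everything.

**One disagreement:** my first estimate of the wheel axis from the top camera was about 8 mm off in x from the wrist camera's. I settled on (516, 31), which overlays fitted in both views, before pushing the handle.

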